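# Feel out the blocked gap of a strip mould with a gauge blade

## Task

One of the two gaps in the metal strip mould is still blocked by set paste deep inside. Take the blue-handled gauge blade from its stand and try the left gap first and then the right gap (as the robot sees them): slide the blade in slowly and press gently until it stops, hold it there a moment, and never force it. Leave the blade standing fully home in the clear gap, handle down on the mould, let go of it, and do not disturb the pot, the timer and the stopper.

Things in the scene. Friction and masses are not known exactly. Their poses are not given: they have to be found in the camera images.
- blade: Loose gauge blade, 100 g, upright: flat steel blade 30 (x) x 4 (y) mm, 48 mm long, below a blue handle 44 (x) x 14 (y) x 46 (z) mm. Origin: centre of the blade's lower end; z up. The handle reaches from z = 48 mm (flat underside, the shoulder) to 94 mm; grip it across y. It starts in the grey stand's slot, shoulder on the stand's top.
- stand: Fixed grey plastic stand, block 64 (x) x 50 (y) mm, 56 mm high, on a 6 mm foot plate 80 x 66 mm; slot 35 (x) x 8 (y) mm right through from the top centre. Origin: centre of its underside.
- mould: Metal block 60 (x) x 104 (y) mm, 62 mm high, foot plate 80 x 124 mm, clamp screws out 10 mm at the y ends; it stays put but sinks 0.2 mm per N on rubber feet. Two gaps in its top run along x, each 34 (x) x 7 (y) mm, 52 mm deep, 2 mm bevels, centred at y = +26 and -26 mm. Origin: centre of its underside, x away from the robot, y to its left. Keep well below 25 N.
- gap_left (a point): Centre of the left gap's mouth (robot's left), level with the mould's top, 62 mm above the worktop; axes as the mould. In a clear gap the blade goes 48 mm deep, until its shoulder stops hard on the mould's top.
- gap_right (a point): Centre of the right gap's mouth, level with the mould's top; axes as the mould. In the blocked gap (left or right, unknown) the blade stops about halfway down, on a lump that gives slightly (about 0.2 mm per newton).
- green_pot: Bystander: white sample pot with green lid, 46 mm wide, 50 mm high, beyond the mould; origin at the centre of its underside.
- timer: Bystander: white countdown timer 62 x 66 x 19 mm, on the robot's side of the mould; origin at the centre of its underside.
- stopper: Bystander: red stopper, 36 mm wide, 30 mm high, beyond the stand; origin at the centre of its underside.
There are look-alikes about, which are no part of the job. Of the things that look like the blade, the larger one is meant.

How it is judged (in metres and radians):
On the way, in this order (a step that is already met when the one before it is completed fails the run):
1. the blade has been slid into the left gap and pressed lightly (over 1.5 N) until it stopped, at the lump or fully home, and held there 0.2 s (horizontal distance between blade and gap_left below 0.006 m and angle between the z axis of blade and the z axis of mould, either way round below 0.08 rad and (z of blade in the frame of gap_left below -0.046 m or z of blade in the frame of gap_left between -0.0285 and -0.0205 m) and contact force between blade and mould above 1.5 N and linear speed of blade below 0.01 m/s), for 0.2 s.
2. then the same in the right gap (horizontal distance between blade and gap_right below 0.006 m and angle between the z axis of blade and the z axis of mould, either way round below 0.08 rad and (z of blade in the frame of gap_right below -0.046 m or z of blade in the frame of gap_right between -0.0285 and -0.0205 m) and contact force between blade and mould above 1.5 N and linear speed of blade below 0.01 m/s), for 0.2 s.
At the end, for the whole second after the job is handed in: The blade stands at rest in the clear gap, its tip at least 46 mm below the mould's top (48 mm is fully home) and within 6 mm of the gap's centre in plan, less than 0.08 rad off upright (((horizontal distance between blade and gap_left below 0.006 m and angle between the z axis of blade and the z axis of mould, either way round below 0.08 rad and z of blade in the frame of gap_left below -0.046 m) or (horizontal distance between blade and gap_right below 0.006 m and angle between the z axis of blade and the z axis of mould, either way round below 0.08 rad and z of blade in the frame of gap_right below -0.046 m)) and linear speed of blade below 0.01 m/s); the robot touches nothing.
It fails at once if the blade presses on the mould or the lump with more than 25 N (contact force between blade and mould above 25 N).
It fails at once if the robot presses on the mould with more than 25 N (contact force between any of the fingers, the arm and mould above 25 N).
It fails at once if the pot, the timer or the stopper is moved by more than 15 mm (distance of any of green_pot, timer, stopper from where it was at the start of the episode above 0.015 m).
It also fails if it takes over 59 s, if anything falls off the work surface, if the arm or the gripper's body presses on something with over 40 N, if the wrist force passes 120 N, or if a joint passes its speed limit or range.

## Robot

A 7-joint arm with a two-finger parallel gripper is mounted at the origin on the work surface; the furniture and walls round the work are solid. World frame = base frame: x ahead of the robot, y to its left, z up, the work surface at z = 0. Lengths are in mm, angles in rad, forces in N, time in s.
With the tool pointing down it reaches from about 400 to 875 mm from the base axis. Payload 4.4 kg.
Tool frame: the origin (TCP) lies at the centre of the arm's flange, where the gripper is bolted on; the fingertips stand 173 mm ahead of it and the grasp point (between the pads) lies 155 mm ahead of it; z points along the fingers, y is the direction in which the jaws open and shut (so a half turn about z gives the same grasp; the last joint's range is limited). The gripper opens to 85 mm and grips with 20 to 120 N. Pads are 22 mm wide; open, the fingers measure 114 mm over their backs; the gripper's body (76 mm by 85 mm) begins 54 mm behind the grasp point. The pads swing forward as they close: fully open they stand 13 mm farther back than shut.
Start: joints at [1.068, 0.628, 0.038, 1.517, -0.027, 0.996, -0.02], TCP at [274.999, -588.975, 404.713] pointing down, gripper open.
Joint ranges: [-3.06, 3.06], [-0.37, 2.12], [-1.25, 1.32], [0.18, 2.47], [-1.1, 4.24], [0.23, 1.98], [-2.94, 2.94]. Speed limits (rad/s): [2.57, 2.57, 3.14, 3.14, 3.14, 3.14, 3.14].

## Interface

Orientations are given as [roll, pitch, yaw] about the fixed x, y, z axes, in that order (R = Rz(yaw) Ry(pitch) Rx(roll)).
In Python, from cell import * gives the robot as it stands. The module is installed in compiled form; this text tells all that it offers.
- The arm moves only by the shell command python3 -m jog 'ROWS'. ROWS is JSON, one flat list of numbers, 5 for each row, row after row: the shift along the tool's x, y, z in mm, then the turn about the tool's z in degrees, then the finger opening in mm, from 0 to 85.4. A call has 1 to 20 rows; each row is the pose to reach, as a shift and turn from the pose commanded when the call began, along the tool's axes at that moment; what a row does not reach only later rows make up. A row lasts 1/12 s, in which the tool goes at most 41.7 mm and 7.16 degrees, less where a joint would pass 70% of its speed; a pose out of reach is approached as far as the arm can. A call with a gripper value outside its range is refused whole. The fingers move at their own pace and stop on an object; the grip force is fixed at half the most. Time passes only in rows, so rows that repeat a pose let the fingers close. It gives the time, the measured TCP pose, the force and the opening at its end, in the units of the state.
- read_state(): the state, without advancing time (a new reading comes with each control period).
- get_image(name): name is "side" or "top" or "wrist"; returns (picture, depth): 480x640x3 uint8, blue, green, red; 480x640 float32, mm along the optical axis (not along the pixel's ray), 0 where there is no reading.
- camera_params(name): a dict with "K" (3x3 intrinsics, pixels), "T" (4x4, takes a point from camera to world coordinates). Camera axes: x right, y up, looking along -z (the intrinsics and any distortion apply to the point x, -y, -z); pixel columns grow to the right and rows downward; lengths in mm; the calibration is good to about 2 mm. A picture is of the moment at which its call begins: read the wrist's pose just before it. camera_params takes no time and is no camera call; for the wrist camera it gives the pose at the moment of the call.
- finish_job(): hands the job in, once; it reports no verdict.
The state is a dict: "clock": time; "qpos": joint angles; "qd": joint speeds; "tau": joint torques, N m; "eef_pos": TCP position; "tool_rot": TCP orientation; "force": force on the tool from outside, world axes, zero at the start; "torque": the same for the moment, N m; "width": finger opening in mm.
Only numpy, scipy, OpenCV 4.12 (cv2) and the standard library are available. Lean on these libraries where they do the work, as an engineer would, in place of code of your own. Each camera call takes 0.05 s, during which the arm holds its last target.

## Working session

There is one attempt and no reset: what is moved stays moved. The work goes in short steps, Python scripts to look and compute and a shell command to move; the robot and the scene stay as the last step left them, time stands still between calls to the robot, and variables do not carry over. Pictures are saved under pics/ and viewed, and the job is handed in when it is done.

```bash
mkdir -p pics; python3 - <<'E'
from cell import *
import cv2
s=read_state();print({k:s[k] for k in('clock','eef_pos','tool_rot','force','width')})
for n in("side","top","wrist"):
    p=camera_params(n);i,d=get_image(n);cv2.imwrite(f"pics/a_{n}.png",i)
    import numpy as np;np.savez(f"a_{n}.npz",i=i,d=d,K=p["K"],T=p["T"]);print(n,p["K"],p["T"],[k for k in p])
E
```

```text
{'clock': 0.0, 'eef_pos': array([ 274.88870179, -588.68919377,  403.79317321]), 'tool_rot': array([-3.13971589e+00,  2.54834724e-05,  4.36824200e-01]), 'force': array([ 0.26959951, -0.18173433,  0.40271338]), 'width': 85.53978076884987}
side [[520.6855134    0.         325.10996507]
 [  0.         520.6855134  239.41796602]
 [  0.           0.           1.        ]] [[-7.80276528e-01  3.94017275e-01 -4.85714861e-01  6.44134208e+01]
 [-6.25402068e-01 -4.99471047e-01  5.99500564e-01  4.40352613e+02]
 [-6.38693171e-03  7.71543297e-01  6.36144754e-01  6.02534409e+02]
 [ 0.00000000e+00  0.00000000e+00  0.00000000e+00  1.00000000e+00]] ['K', 'T']
top [[578.6095527    0.         327.79902841]
 [  0.         578.6095527  249.19223823]
 [  0.           0.           1.        ]] [[-1.99090398e-02  9.88778156e-01 -1.48058730e-01  3.60690888e+02]
 [-9.99388412e-01 -2.39394275e-02 -2.54893397e-02 -6.97191294e+01]
 [-2.87477435e-02  1.47460711e-01  9.88650042e-01  9.16990846e+02]
 [ 0.00000000e+00  0.00000000e+00  0.00000000e+00  1.00000000e+00]] ['K', 'T']
wrist [[333.98202364   0.         319.57958519]
 [  0.         333.98202364 236.41043391]
 [  0.           0.           1.        ]] [[ 4.22601730e-01  8.56396097e-01  2.96636990e-01  3.51595720e+02]
 [-9.06313139e-01  4.00070483e-01  1.36162049e-01 -5.52873323e+02]
 [-2.06705702e-03 -3.26388319e-01  9.45233512e-01  3.73202601e+02]
 [ 0.00000000e+00  0.00000000e+00  0.00000000e+00  1.00000000e+00]] ['K', 'T']
```

View pics/a_side.png

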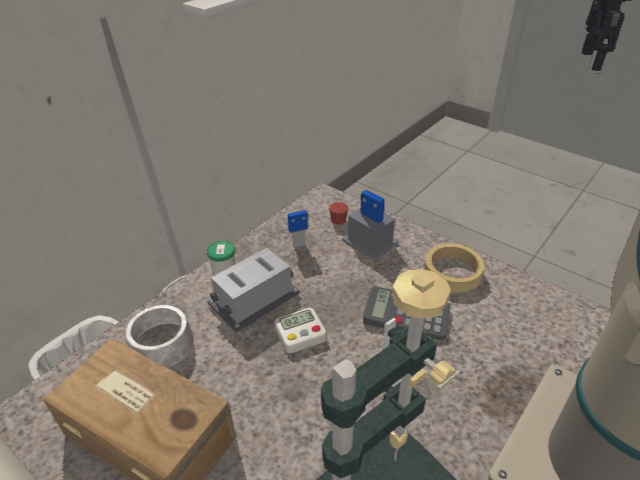

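View pics/a_top.png

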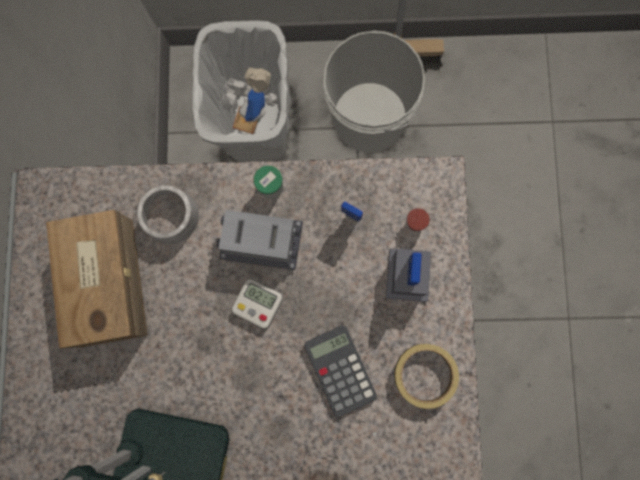

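View pics/a_wrist.png

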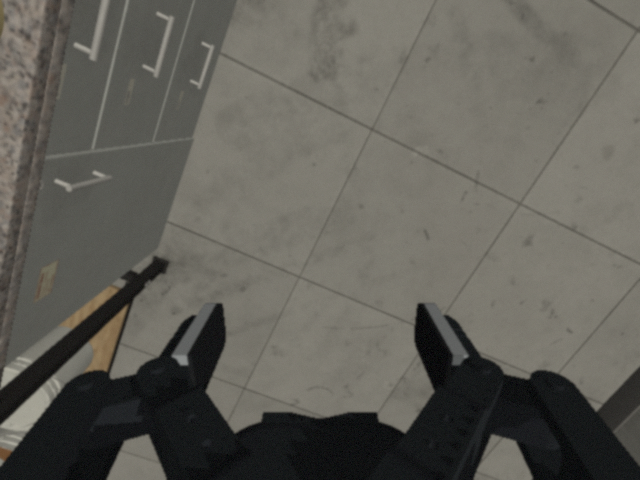

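The large blade is at top (415,267) in the stand, and the small look-alike is at (352,211). The mould gaps are at (240,231) on the left and (274,236) on the right, with the pot, timer and stopper close by.

```bash
cat > h.py <<'E'
import numpy as np,cv2
def ray(K,T,u,v):
    d=np.array([(u-K[0,2])/K[0,0],-(v-K[1,2])/K[1,1],-1.]);return T[:3,3],T[:3,:3]@d
def onz(K,T,u,v,z):
    o,d=ray(K,T,u,v);return o+d*(z-o[2])/d[2]
def dpt(K,T,u,v,dep):
    o,d=ray(K,T,u,v);return o+d*dep
E
python3 - <<'E'
from h import *
a=np.load('a_top.npz');i,d,K,T=[a[k] for k in'idKT']
cv2.imwrite('pics/b.png',np.vstack([cv2.resize(i[190:280,200:320],None,fx=5,fy=5,interpolation=2)[:450],]))
cv2.imwrite('pics/c.png',cv2.resize(i[190:310,320:450],None,fx=4.5,fy=4.5,interpolation=2))
hsv=cv2.cvtColor(i,cv2.COLOR_BGR2HSV)
m=cv2.inRange(hsv,(105,150,60),(130,255,255))
n,l,st,c=cv2.connectedComponentsWithStats(m)
for k in range(1,n):
    if st[k,4]>60:
        ys,xs=np.where(l==k)
        P=np.array([dpt(K,T,u,v,d[v,u]) for u,v in zip(xs,ys) if d[v,u]>0])
        print(st[k],c[k],np.percentile(P[:,2],[5,50,95]), P.mean(0))
        top=P[P[:,2]>np.percentile(P[:,2],95)-6] 
        r=cv2.minAreaRect(top[:,:2].astype(np.float32));print(r,len(top))
for (u,v) in[(256,226),(240,231),(274,236),(400,285),(425,285),(250,255),(267,180),(257,305),(418,219)]:
    print(u,v,dpt(K,T,u,v,d[v,u]))
E
```

```text
[249  92  14  24 181] [255.35359116 101.70718232] [-563.76010166 -556.24315187 -550.59570177] [ 986.80539735  155.05609122 -556.61974761]
((984.9542846679688, 155.0525665283203), (55.194271087646484, 29.46856117248535), 6.021413326263428) 95
[343 203  19  14 106] [351.79245283 209.38679245] [71.31751105 74.32016038 76.62937939] [545.8609258  -84.85122175  74.25091903]
((545.6878051757812, -84.84823608398438), (30.573497772216797, 9.064736366271973), 61.466426849365234) 103
[409 253  12  32 262] [414.94656489 267.89694656] [100.34854213 102.85228363 105.23620031] [ 453.06078729 -171.1495069   102.6128144 ]
((453.1154479980469, -171.16006469726562), (12.893654823303223, 42.61479568481445), 82.95946502685547) 256
256 226 [526.45302375  59.76391825  63.45777371]
240 231 [525.13638577  89.50600899  32.64744053]
274 236 [514.61410731  35.48226662  39.96078518]
400 285 [ 433.12790092 -153.61912802   57.38944747]
425 285 [ 432.13551087 -190.25824141   59.37169546]
250 255 [485.87984288  72.62430422  40.14474235]
267 180 [601.17085912  44.64659654  49.66566491]
257 305 [410.32327545  65.40908357  17.22154707]
418 219 [ 537.10600314 -187.79924632   32.5042964 ]
```

```bash
ls pics
```

```text
a_side.png
a_top.png
a_wrist.png
b.png
c.png
```

View pics/b.png

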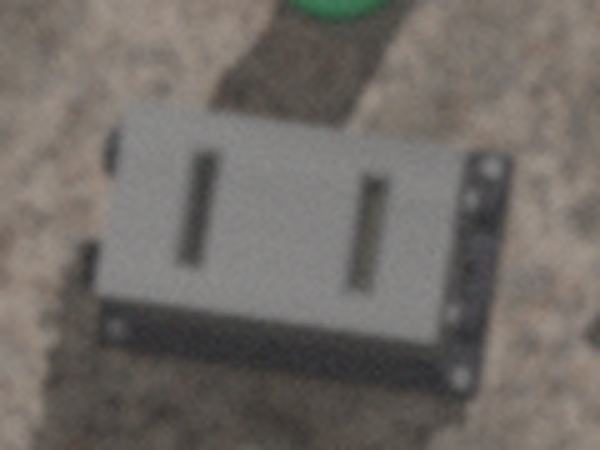

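View pics/c.png

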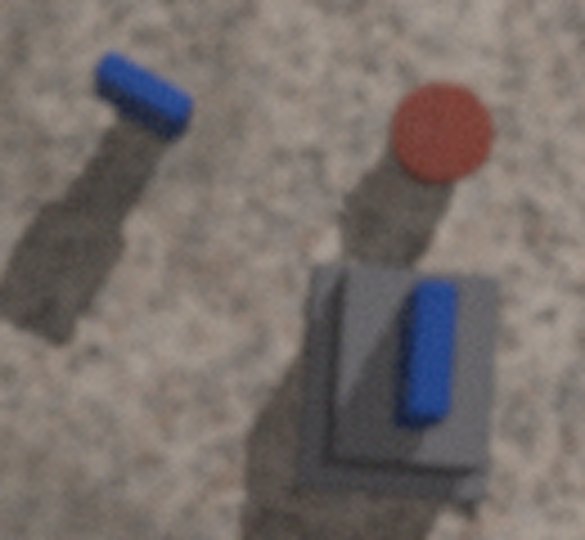

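```bash
python3 - <<'E'
from h import *
a=np.load('a_top.npz');i,d,K,T=[a[k] for k in'idKT']
# handle: color mask subpixel incl. front side; top face only by plane
hsv=cv2.cvtColor(i,cv2.COLOR_BGR2HSV)
m=cv2.inRange(hsv,(105,150,60),(130,255,255));m[:,:400]=0;m[:200]=0
ys,xs=np.where(m)
P=np.array([onz(K,T,u,v,102)[:2] for u,v in zip(xs,ys)],np.float32)
print('handle',cv2.minAreaRect(P),P.mean(0))
vx=np.linalg.eigh(np.cov((P-P.mean(0)).T))[1][:,1];print('axis deg',np.degrees(np.arctan2(vx[1],vx[0])))
f=lambda x,y:onz(K,T,200+x/5-.4,190+y/5-.4,62)[:2]
C=[f(*q) for q in[(132,102),(470,150),(440,342),(97,297)]];print('corners',C,np.mean(C,0))
e=(C[0]+C[3]-C[1]-C[2]);print('yaw y axis',np.degrees(np.arctan2(-e[0],e[1])))
# gaps
g=cv2.cvtColor(i,cv2.COLOR_BGR2GRAY)
for q in[((207,152),(190,265)),((376,177),(360,291))]:
    A,B=f(*q[0]),f(*q[1]);print('gap',(A+B)/2,A-B)
# side cam
a=np.load('a_side.npz');i,K,T=[a[k] for k in'iKT']
cv2.imwrite('pics/d.png',cv2.resize(i[170:330,200:400],None,fx=4,fy=3.7,interpolation=2))
E
```

```text
handle ((452.29547119140625, -170.72137451171875), (13.247016906738281, 44.840972900390625), 83.18109130859375) [ 453.09662 -171.22154]
axis deg 171.91866433277426
corners [array([552.60338287, 105.64947725]), array([535.11405646,   3.02894115]), array([476.88352267,  12.66461178]), array([492.98450223, 115.85587243])] [514.39636606  59.29972565]
yaw y axis -9.26945084507957
gap [519.29429368  85.2733393 ] [34.50790096 -5.0566068 ]
gap [510.21567179  34.04152817] [34.66408432 -5.03293549]
```

View pics/d.png

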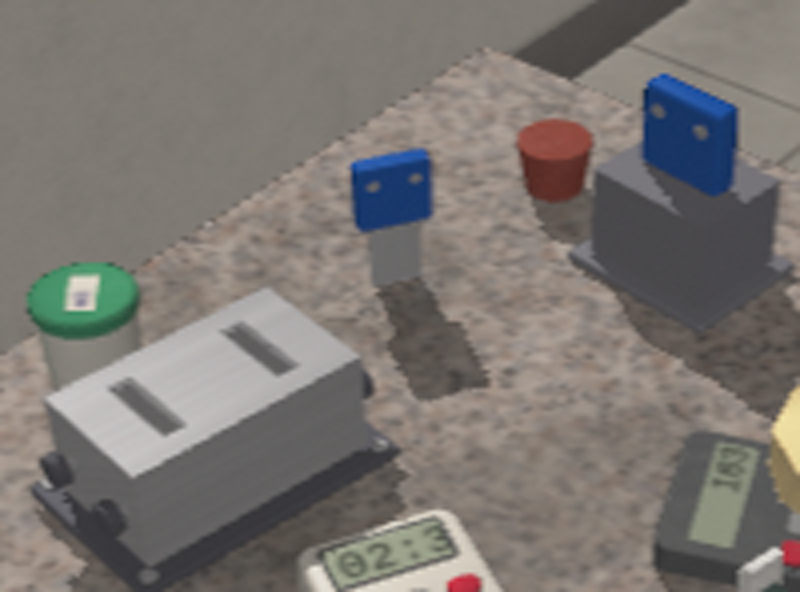

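```bash
python3 -m jog '[338,-303,74,32.5,85, 338,-303,74,32.5,85, 338,-303,74,32.5,85, 338,-303,74,32.5,85, 338,-303,74,32.5,85, 338,-303,74,32.5,85, 338,-303,74,32.5,85, 338,-303,74,32.5,85, 338,-303,74,32.5,85, 338,-303,74,32.5,85, 338,-303,74,32.5,85, 338,-303,74,32.5,85, 338,-303,74,32.5,85, 338,-303,74,32.5,85, 338,-303,74,32.5,85]'
python3 - <<'E'
from cell import *
from h import *
s=read_state();print({k:s[k] for k in('clock','eef_pos','tool_rot','force','width')})
p=camera_params("wrist");i,d=get_image("wrist");cv2.imwrite("pics/e.png",i)
K,T=p['K'],p['T'];np.savez("e.npz",i=i,d=d,K=K,T=T)
hsv=cv2.cvtColor(i,cv2.COLOR_BGR2HSV)
m=cv2.inRange(hsv,(105,150,50),(130,255,255))
n,l,st,c=cv2.connectedComponentsWithStats(m)
for k in range(1,n):
    if st[k,4]>100:
        ys,xs=np.where(l==k);P=np.array([dpt(K,T,u,v,d[v,u]) for u,v in zip(xs,ys) if d[v,u]>0])
        t=P[P[:,2]>99][:,:2].astype(np.float32)
        print(st[k],np.percentile(P[:,2],[5,50,95]),len(t))
        if len(t)>9:print(cv2.minAreaRect(t),t.mean(0))
E
```

```text
clock: 1.4
eef_pos: [452.6, -172.9, 330.9]
tool_rot: [3.141, -0.0, -0.133]
force: [-0.2, 0.5, 0.3]
width: 84.8
{'clock': 1.4, 'eef_pos': array([ 452.56143397, -172.93817711,  330.90270265]), 'tool_rot': array([ 3.14062449e+00, -1.13401840e-04, -1.32938701e-01]), 'force': array([-0.18601276,  0.53695402,  0.29453567]), 'width': 84.8312265929393}
[ 136  105   68   35 1228] [48.54343871 72.81287091 74.43054549] 0
[ 304  207   22   78 1493] [ 74.06820676 101.68173508 102.91264316] 1224
((456.94482421875, -170.50758361816406), (13.010322570800781, 42.77280044555664), 83.94239044189453) [ 458.27664 -170.64058]
```

View pics/e.png

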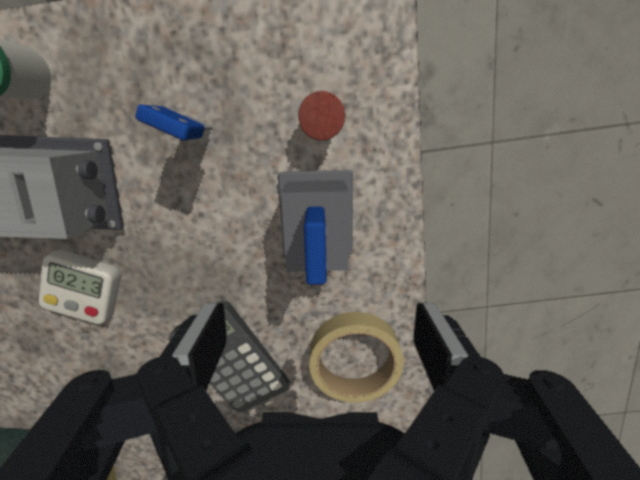

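```bash
python3 -m jog '[1,-1,20,-0.5,85, 2,-1,45,-0.5,85, 2,-1,65,-0.5,85, 2,-1,65,-0.5,85, 2,-1,65,-0.5,85]'
python3 - <<'E'
from cell import *
from h import *
s=read_state();print({k:s[k] for k in('clock','eef_pos','tool_rot','force','width')})
p=camera_params("wrist");i,d=get_image("wrist");cv2.imwrite("pics/f.png",i)
s=read_state();print(s['eef_pos'])
K,T=p['K'],p['T'];np.savez("f.npz",i=i,d=d,K=K,T=T)
hsv=cv2.cvtColor(i,cv2.COLOR_BGR2HSV)
m=cv2.inRange(hsv,(105,150,50),(130,255,255));m[:,:200]=0
ys,xs=np.where(m);P=np.array([dpt(K,T,u,v,d[v,u]) for u,v in zip(xs,ys) if d[v,u]>0])
t=P[P[:,2]>98][:,:2].astype(np.float32)
print(np.percentile(P[:,2],[5,50,95]),len(t),cv2.minAreaRect(t),t.mean(0))
E
```

```text
clock: 1.87
eef_pos: [454.5, -172.0, 265.4]
tool_rot: [3.142, 0.002, -0.125]
force: [0.1, 1.0, 1.4]
width: 85.2
{'clock': 1.8667, 'eef_pos': array([ 454.45629746, -172.01888804,  265.39711029]), 'tool_rot': array([ 3.14154605e+00,  1.98837909e-03, -1.24537600e-01]), 'force': array([0.05327836, 0.97291228, 1.43244313]), 'width': 85.23318138004875}
[ 454.96058843 -171.96229107  266.2162925 ]
[ 71.39324913 101.55702529 102.81366692] 2338 ((457.1171875, -170.33184814453125), (13.19283676147461, 43.390689849853516), 83.32125854492188) [ 459.11868 -170.823  ]
```

View pics/f.png

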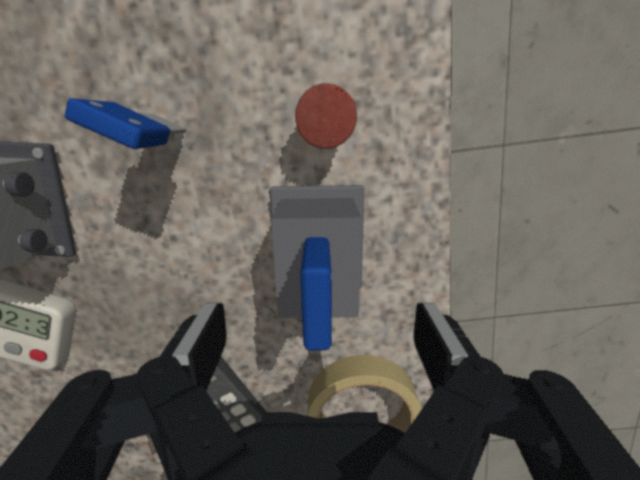

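```bash
python3 -m jog '[1.6,-1.7,10,0,85, 1.6,-1.7,22,0,85, 1.6,-1.7,31,0,85, 1.6,-1.7,31,0,85, 1.6,-1.7,31,0,5, 1.6,-1.7,31,0,5, 1.6,-1.7,31,0,5, 1.6,-1.7,31,0,5, 1.6,-1.7,31,0,5, 1.6,-1.7,31,0,5, 1.6,-1.7,31,0,5, 1.6,-1.7,31,0,5, 1.6,-1.7,31,0,5]'
```

```text
clock: 3.0
eef_pos: [457.1, -169.3, 235.1]
tool_rot: [3.142, -0.001, -0.122]
force: [-1.1, 1.2, 6.7]
width: 13.5
```

```bash
python3 -m jog '[0,0,-10,0,5, 0,0,-30,0,5, 0,0,-60,0,5, 0,0,-90,0,5, 2,-10,-110,0,5, 5,-35,-110,0,5, 9,-70,-110,1,5, 13,-105,-110,1.8,5, 18,-140,-110,1.8,5, 22,-175,-110,1.8,5, 26,-205,-110,1.8,5, 29,-225,-110,1.8,5, 29,-234,-110,1.8,5, 29,-234,-110,1.8,5, 29,-234,-110,1.8,5]'
python3 - <<'E'
from cell import *
from h import *
s=read_state();print({k:s[k] for k in('clock','eef_pos','tool_rot','force','width')})
for n in("wrist","top","side"):
    p=camera_params(n);i,d=get_image(n);cv2.imwrite(f"pics/g_{n}.png",i)
    np.savez(f"g_{n}.npz",i=i,d=d,K=p['K'],T=p['T'])
    print(read_state()['eef_pos'],read_state()['tool_rot'])
E
```

```text
clock: 4.25
eef_pos: [513.7, 58.7, 344.8]
tool_rot: [3.141, 0.001, -0.153]
force: [0.6, -1.1, -1.4]
width: 13.6
{'clock': 4.25, 'eef_pos': array([513.73948225,  58.66447454, 344.78491189]), 'tool_rot': array([ 3.14050328e+00,  5.44649852e-04, -1.53313056e-01]), 'force': array([ 0.57628801, -1.11905989, -1.36980398]), 'width': 13.570365333715705}
[513.7175772   57.75960465 344.80585154] [ 3.14019107e+00  4.67092647e-04 -1.55123047e-01]
[513.76424688  57.41107273 344.83519715] [ 3.14028292e+00  3.41466757e-04 -1.56087324e-01]
[513.85741579  57.41710555 344.87184663] [ 3.14055862e+00  1.75933613e-04 -1.56408935e-01]
```

View pics/g_wrist.png

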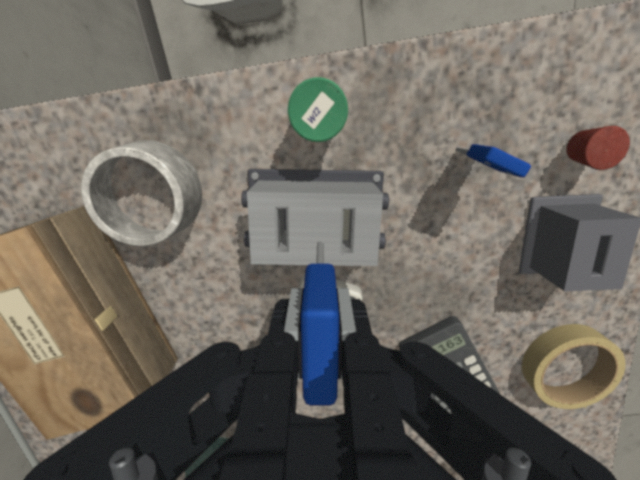

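View pics/g_side.png

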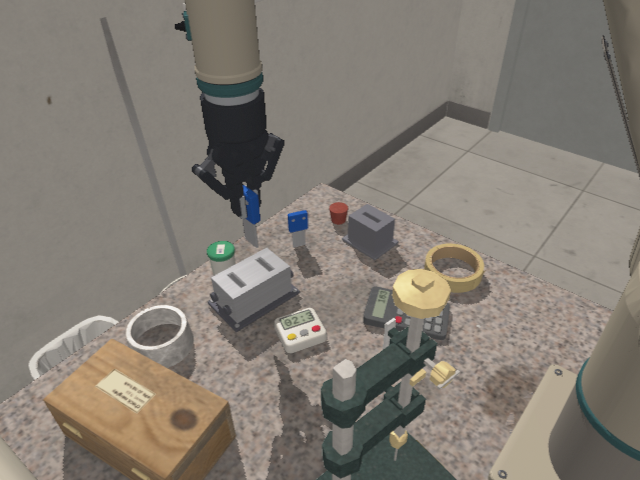

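The gaps are at (283,228) and (349,228). The blade hangs straight in the jaws at col 320, pointing at the mould.

```bash
cat > ana.py <<'E'
from h import *
from scipy.spatial.transform import Rotation as R
def blade_in_tool(i,d,K,T,pos,rot):
    Rt=R.from_euler('xyz',rot).as_matrix()
    hsv=cv2.cvtColor(i,cv2.COLOR_BGR2HSV)
    m=cv2.inRange(hsv,(105,150,40),(130,255,255));n,l,st,c=cv2.connectedComponentsWithStats(m)
    k=1+np.argmax(st[1:,4]);ys,xs=np.where(l==k)
    P=np.array([dpt(K,T,u,v,d[v,u]) for u,v in zip(xs,ys) if d[v,u]>0])
    return (P-pos)@Rt, st[k]
def gaps(i,K,T,pos,rot,z=62,box=None):
    Rt=R.from_euler('xyz',rot).as_matrix()
    g=cv2.cvtColor(i,cv2.COLOR_BGR2GRAY);x0,y0,x1,y1=box
    s=g[y0:y1,x0:x1];t,m=cv2.threshold(s,0,255,cv2.THRESH_BINARY_INV|cv2.THRESH_OTSU)
    n,l,st,c=cv2.connectedComponentsWithStats(m)
    for k in range(1,n):
        if st[k,4]<60: continue
        ys,xs=np.where(l==k)
        W=np.array([onz(K,T,u+x0,v+y0,z) for u,v in zip(xs,ys)])
        r=cv2.minAreaRect(W[:,:2].astype(np.float32))
        print('comp',st[k],'mean',W.mean(0)[:2],'rect',r,'tool',(np.array([*r[0],z])-pos)@Rt)
E
python3 - <<'E'
from ana import *
a=np.load('g_wrist.npz');i,d,K,T=[a[k] for k in'idKT']
pos=np.array([513.72,58.0,344.8]);rot=[3.1403,.0005,-.1545]
P,st=blade_in_tool(i,d,K,T,pos,rot);print(st,np.percentile(P,[2,50,98],axis=0))
t=P[P[:,2]<np.percentile(P[:,2],5)+4];print('top face',len(t),t.min(0),t.max(0),np.percentile(t,[1,99],axis=0))
r=cv2.minAreaRect(t[:,:2].astype(np.float32));print(r)
gaps(i,K,T,pos,rot,62,(255,196,378,258))
cv2.imwrite('pics/h.png',cv2.resize(i[160:420,220:420],None,fx=3,fy=2.3,interpolation=2)) 
E
```

```text
[ 300  264   40  140 4763] [[-18.53782985  -7.31831613 132.18154979]
 [ 11.27444665  -0.74126512 133.74177548]
 [ 21.33563046   5.61110933 170.67410078]]
top face 3383 [-21.22349622  -7.85014384 131.31704483] [ 21.89534597   6.35712216 136.45100643] [[-19.58905659  -7.60205479 131.97643706]
 [ 21.10530166   5.84468139 136.17696401]]
((0.3689708709716797, -0.832763671875), (43.115909576416016, 14.188234329223633), 0.7448596954345703)
comp [ 22  12  11  43 400] mean [523.89687116  86.85974994] rect ((521.5433959960938, 87.58934020996094), (7.888761520385742, 35.01802444458008), 79.3563232421875) tool [  3.31822057 -30.80633616 282.75879057]
comp [ 87  12  13  44 451] mean [514.30184159  35.73100442] rect ((513.0093383789062, 36.05441665649414), (8.900041580200195, 35.867034912109375), 80.5794906616211) tool [  2.81632268  21.42796282 282.82656241]
```

View pics/h.png

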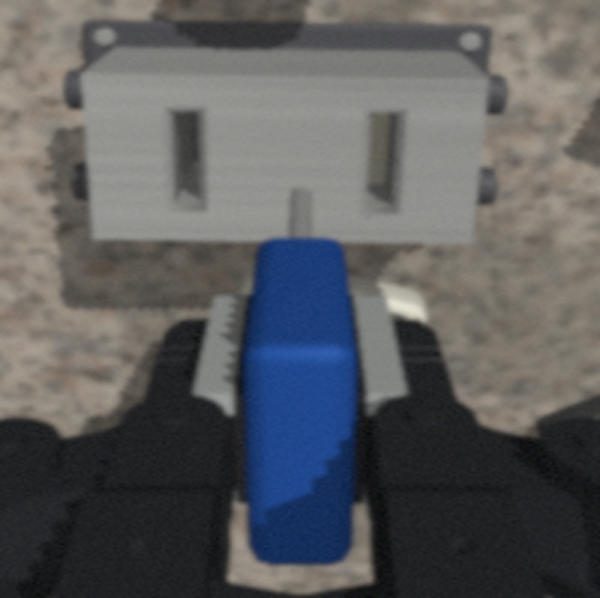

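```bash
python3 -m jog '[0,-10,5,0,5, 1,-20,12,0,5, 2.4,-30.8,20,0,5, 2.4,-30.8,20,0,5, 2.4,-30.8,20,0,5, 2.4,-30.8,20,0,5, 2.4,-30.8,20,0,5]'
python3 - <<'E'
from cell import *
from ana import *
for n in("wrist","top"):
    s=read_state();p=camera_params(n);i,d=get_image(n);cv2.imwrite(f"pics/k_{n}.png",i)
    np.savez(f"k_{n}.npz",i=i,d=d,K=p['K'],T=p['T'],pos=s['eef_pos'],rot=s['tool_rot']);print(s['clock'],s['eef_pos'],s['tool_rot'],s['force'])
a=np.load('k_wrist.npz');i,d,K,T,pos,rot=[a[k] for k in('i','d','K','T','pos','rot')]
P,st=blade_in_tool(i,d,K,T,pos,rot)
t=P[P[:,2]<np.percentile(P[:,2],5)+4]
print(len(t),t.min(0),t.max(0),cv2.minAreaRect(t[:,:2].astype(np.float32)))
cv2.imwrite('pics/l.png',cv2.resize(i[160:310,270:440],None,fx=4.5,fy=4,interpolation=2)) 
E
```

```text
clock: 4.98
eef_pos: [521.3, 89.2, 324.8]
tool_rot: [3.141, -0.0, -0.154]
force: [-0.1, -0.4, -1.8]
width: 13.5
4.9833 [521.2679845   89.22605986 324.75415005] [ 3.14113804e+00 -7.62099893e-05 -1.53608125e-01] [-0.06124004 -0.41829133 -1.8287997 ]
5.0333 [521.31282847  89.15201435 324.91450476] [ 3.14129244e+00 -3.70452156e-04 -1.53783352e-01] [ 0.30453749  0.80929071 -0.63720469]
3382 [-20.95001729  -7.17340478 131.66114186] [ 21.82898283   6.9616356  136.44780014] ((0.4309272766113281, -0.16853046417236328), (14.03235149383545, 42.70551300048828), 89.32173919677734)
```

View pics/l.png

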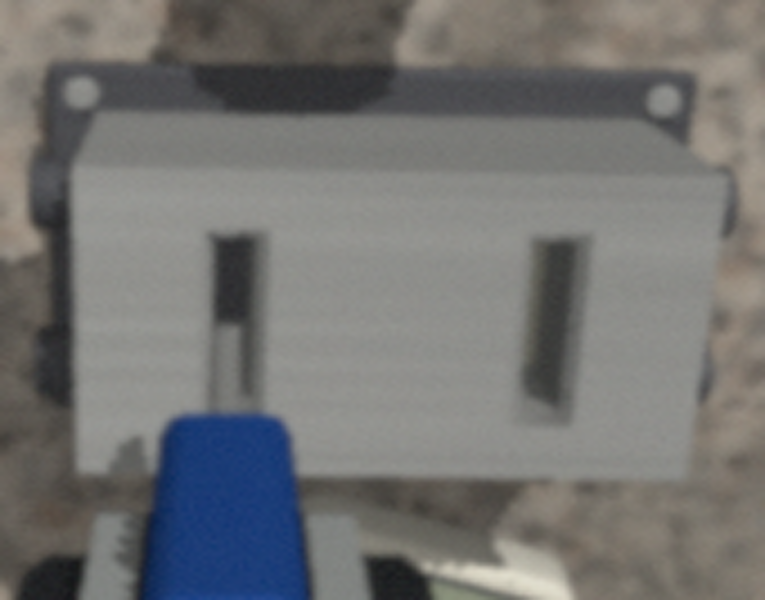

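```bash
python3 - <<'E'
from ana import *
a=np.load('k_wrist.npz');i,d,K,T,pos,rot=[a[k] for k in('i','d','K','T','pos','rot')]
Rt=R.from_euler('xyz',rot).as_matrix()
f=lambda x,y:((onz(K,T,270+x/4.5-.4,160+y/4-.4,62)-pos)@Rt)[:2]
C=[f(*q) for q in[(75,165),(727,178),(690,479),(76,474)]];print('corners',np.round(C,1),'centre',np.mean(C,0))
e=C[1]+C[2]-C[0]-C[3];print('edge len',np.hypot(*e)/2,'ang deg (tool, y axis)',np.degrees(np.arctan2(e[0],e[1])))
for n,q in dict(Lfar=[(210,233),(267,233)],Rfar=[(534,235),(592,235)],Rnear=[(520,421),(572,421)]).items(): print(n,[np.round(f(*w),1) for w in q])
# blade tip: far lower corner
tz=94+132.7
for q in[(216,322),(241,322)]:
    o,dd=ray(K,T,270+q[0]/4.5-.4,160+q[1]/4-.4);o2=(o-pos)@Rt;d2=dd@Rt;print('tip',o2+d2*(tz-o2[2])/d2[2])
g=cv2.cvtColor(i,cv2.COLOR_BGR2GRAY)
for v in(222,226,230): print(v,g[v,310:335],g[v,382:405])
E
```

```text
corners [[ 31.1 -23.9]
 [ 28.7  79.1]
 [-30.5  79.2]
 [-29.4 -25.7]] centre [-0.03547363 27.15301606]
edge len 103.98221887721296 ang deg (tool, y axis) -0.9636589588490336
Lfar [array([18.6, -2.7]), array([18.6,  6.5])]
Rfar [array([18.2, 49.3]), array([18.2, 58.6])]
Rnear [array([-18.4,  49.4]), array([-18.4,  58.1])]
tip [ 14.46529189  -1.50320555 226.7       ]
tip [ 14.46460182   1.96010517 226.7       ]
222 [146 147 148 143 139 135 120  95  66  53  49  49  48  50  53  64  75  96
 106 120 137 144 144 144 145] [145 145 145 144 138 130 111  96  89  73  63  62  62  61  64  73  92 103
 111 127 139 143 145]
226 [145 145 146 143 140 136 122  90  64  53  48  52  49  52  52  60  78  95
 111 121 136 142 141 144 142] [141 140 140 138 132 124 111  93  82  72  61  62  62  62  66  77  95 100
 113 131 138 140 141]
230 [144 142 143 141 139 135 124  94  64  51  49  50  48  48  50  63  80 101
 109 125 136 143 144 143 145] [140 139 138 137 132 118 102  91  74  65  58  60  61  63  69  86  97 105
 116 129 138 139 141]
```

```bash
python3 -m jog '[0.1,1.5,8,1,5, 0.1,1.5,16,1,5, 0.1,1.5,24,1,5, 0.1,1.5,30,1,5, 0.1,1.5,32,1,5, 0.1,1.5,32,1,5, 0.1,1.5,32,1,5]'
python3 - <<'E'
from cell import *
from ana import *
for n in("wrist","side"):
    s=read_state();p=camera_params(n);i,d=get_image(n);cv2.imwrite(f"pics/m_{n}.png",i)
    np.savez(f"m_{n}.npz",i=i,d=d,K=p['K'],T=p['T'],pos=s['eef_pos'],rot=s['tool_rot']);print(s['clock'],s['eef_pos'],s['tool_rot'],s['force'])
    if n=="wrist":A=cv2.resize(i[140:290,250:450],(800,600),interpolation=2)
    else: B=cv2.resize(i[200:335,190:370],(800,600),interpolation=2)
cv2.imwrite('pics/m1.png',A);cv2.imwrite('pics/m2.png',B)
E
```

```text
clock: 5.67
eef_pos: [521.2, 88.1, 292.5]
tool_rot: [3.141, 0.0, -0.171]
force: [0.7, 0.3, -0.7]
width: 12.9
5.6667 [521.17303564  88.06905536 292.49445813] [ 3.14142143e+00  3.25649646e-04 -1.70701914e-01] [ 0.67433723  0.29623062 -0.67269754]
5.7167 [521.29733982  88.08120554 292.78999163] [-3.14151193e+00 -3.12485296e-04 -1.70680727e-01] [ 0.12800028  0.44116912 -0.43095078]
```

View pics/m1.png

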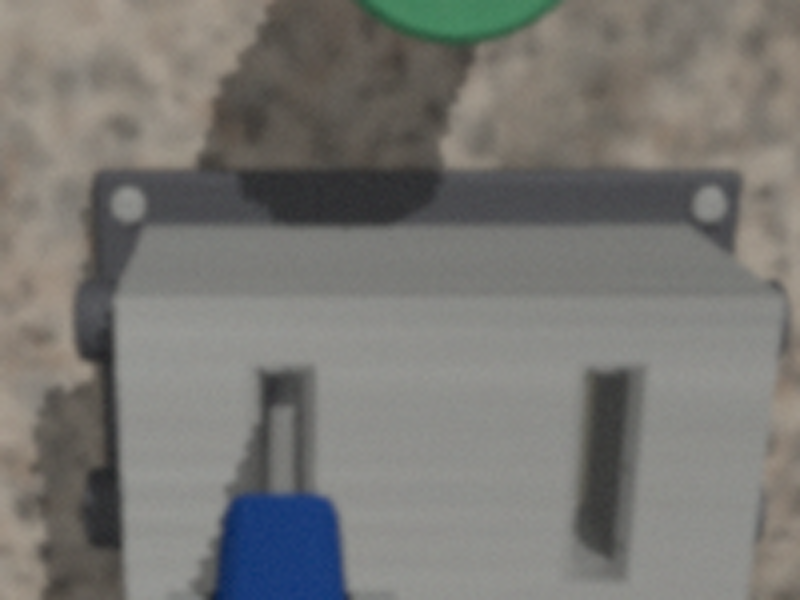

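View pics/m2.png

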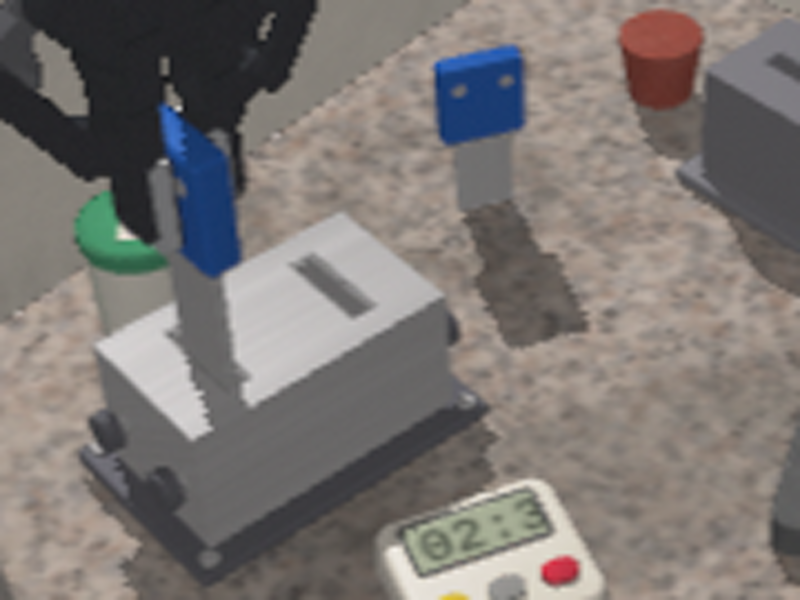

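```bash
python3 -m jog '[0,0,2,0,5, 0,0,4,0,5, 0,0,6,0,5, 0,0,8,0,5, 0,0,8,0,5]'; python3 -m jog '[0,0,2,0,5, 0,0,4,0,5, 0,0,6,0,5, 0,0,8,0,5, 0,0,10,0,5, 0,0,12,0,5, 0,0,12,0,5]'
```

```text
clock: 6.18
eef_pos: [521.0, 88.1, 284.3]
tool_rot: [3.141, 0.001, -0.171]
force: [-0.9, 0.6, -0.6]
width: 13.2
clock: 6.77
eef_pos: [521.0, 88.1, 272.3]
tool_rot: [3.141, 0.001, -0.171]
force: [-0.2, -0.2, -0.9]
width: 13.4
```

```bash
python3 -m jog '[0,0,1,0,5, 0,0,2,0,5, 0,0,3,0,5, 0,0,4,0,5, 0,0,5,0,5, 0,0,6,0,5, 0,0,6,0,5]'; for k in 1 2 ; do python3 -m jog '[0,0,0.5,0,5, 0,0,1,0,5, 0,0,1,0,5]'; done
```

```text
clock: 7.35
eef_pos: [521.1, 88.1, 266.5]
tool_rot: [3.141, 0.0, -0.171]
force: [0.3, 1.1, -0.9]
width: 13.3
clock: 7.6
eef_pos: [521.1, 88.1, 265.7]
tool_rot: [3.142, 0.0, -0.171]
force: [0.4, 0.5, -1.3]
width: 13.4
clock: 7.85
eef_pos: [521.1, 88.1, 264.6]
tool_rot: [3.142, 0.0, -0.171]
force: [0.2, 0.8, -1.1]
width: 13.4
```

Depth is about 24 mm and there is no contact yet, so I'll keep going gently.

```bash
for k in 1 2 3 4; do python3 -m jog '[0,0,0.5,0,5, 0,0,1,0,5, 0,0,1,0,5]'; done
```

```text
clock: 8.1
eef_pos: [521.1, 88.1, 263.6]
tool_rot: [3.142, 0.0, -0.171]
force: [-0.5, 1.6, -0.9]
width: 13.1
clock: 8.35
eef_pos: [521.1, 88.1, 262.6]
tool_rot: [3.142, 0.0, -0.171]
force: [0.3, 0.2, -0.4]
width: 13.3
clock: 8.6
eef_pos: [521.1, 88.1, 261.6]
tool_rot: [3.142, 0.0, -0.171]
force: [-0.1, 0.7, -1.1]
width: 13.3
clock: 8.85
eef_pos: [521.1, 88.1, 260.6]
tool_rot: [3.142, 0.0, -0.171]
force: [-0.9, -0.3, -0.5]
width: 13.6
```

```bash
python3 -m jog '[0,0,0.7,0,5, 0,0,1.4,0,5, 0,0,2.1,0,5, 0,0,2.8,0,5, 0,0,3.5,0,5, 0,0,3.5,0,5]'; python3 -m jog '[0,0,1,0,5, 0,0,2,0,5, 0,0,3,0,5, 0,0,4,0,5, 0,0,5,0,5, 0,0,5,0,5]'; python3 -m jog '[0,0,1,0,5, 0,0,2,0,5, 0,0,3,0,5, 0,0,4,0,5, 0,0,5,0,5, 0,0,6,0,5, 0,0,6,0,5]'
```

```text
clock: 9.35
eef_pos: [521.1, 88.1, 257.1]
tool_rot: [3.141, 0.0, -0.171]
force: [-0.4, 0.5, -1.0]
width: 13.2
clock: 9.85
eef_pos: [521.1, 88.1, 252.0]
tool_rot: [3.141, 0.0, -0.171]
force: [0.3, -0.5, -1.1]
width: 13.7
clock: 10.43
eef_pos: [521.1, 88.1, 246.0]
tool_rot: [3.141, 0.0, -0.171]
force: [-0.1, 0.5, -0.9]
width: 13.5
```

```bash
python3 -m jog '[0,0,1,0,5, 0,0,2,0,5, 0,0,3,0,5, 0,0,3,0,5]'; for k in 1 2 3; do python3 -m jog '[0,0,0.5,0,5, 0,0,0.8,0,5, 0,0,0.8,0,5]'; done
```

```text
clock: 10.77
eef_pos: [521.1, 88.1, 243.0]
tool_rot: [3.142, 0.0, -0.171]
force: [-1.7, -0.5, -0.3]
width: 13.4
clock: 11.02
eef_pos: [521.1, 88.1, 242.4]
tool_rot: [-3.142, 0.0, -0.171]
force: [0.5, 0.9, -1.3]
width: 13.5
clock: 11.27
eef_pos: [521.1, 88.1, 241.6]
tool_rot: [3.142, 0.0, -0.171]
force: [-0.4, -0.5, -0.1]
width: 13.3
clock: 11.52
eef_pos: [521.2, 88.1, 240.9]
tool_rot: [-3.142, -0.0, -0.171]
force: [-0.4, -0.2, 1.3]
width: 13.2
```

```bash
for k in 1 2; do python3 -m jog '[0,0,0.3,0,5, 0,0,0.5,0,5, 0,0,0.5,0,5]'; done
```

```text
clock: 11.77
eef_pos: [521.2, 88.1, 240.5]
tool_rot: [-3.141, -0.0, -0.171]
force: [-1.7, -0.2, 2.7]
width: 13.4
clock: 12.02
eef_pos: [521.2, 88.1, 240.1]
tool_rot: [-3.141, -0.0, -0.171]
force: [-0.5, -0.1, 4.7]
width: 13.8
```

```bash
python3 -m jog '[0,0,0.2,0,5, 0,0,0.2,0,5, 0,0,0.2,0,5, 0,0,0.2,0,5, 0,0,0.2,0,5, 0,0,0.2,0,5, 0,0,0.2,0,5]'
python3 - <<'E'
from cell import *
import cv2
print(read_state()['force'],read_state()['clock'])
i,d=get_image("side");cv2.imwrite('pics/n.png',cv2.resize(i[200:335,190:370],(800,600),interpolation=2));print(read_state()['force'])
E
```

```text
clock: 12.6
eef_pos: [521.2, 88.1, 240.0]
tool_rot: [-3.141, -0.0, -0.171]
force: [-1.3, -0.6, 6.5]
width: 13.6
[-1.25345847 -0.57693712  6.47284017] 12.6
[-1.1055436  -0.17027258  5.92390598]
```

View pics/n.png

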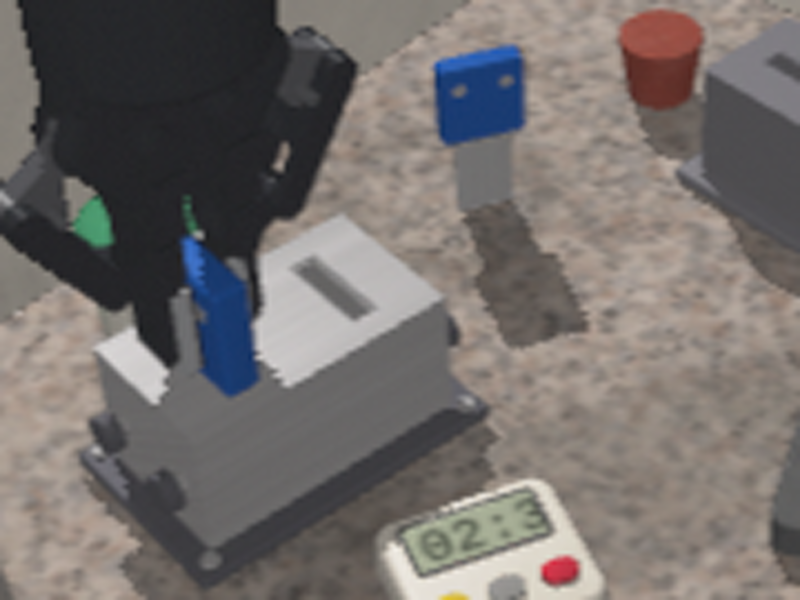

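The left gap is clear: the blade is fully home with the shoulder down, at about 6–7 N. Next is the right gap.

```bash
python3 -m jog '[0,0,-2,0,5, 0,0,-6,0,5, 0,0,-14,0,5, 0,0,-24,0,5, 0,0,-34,0,5, 0,0,-44,0,5, 0,0,-54,0,5, 0,0,-62,0,5, 0,0,-64,0,5, 0,10,-64,0,5, 0,22,-64,0,5, 0,34,-64,0,5, 0,44,-64,0,5, 0,50,-62,0,5, 0,52,-58,0,5, 0,52,-53,0,5, 0,52,-53,0,5, 0,52,-53,0,5]'
python3 - <<'E'
from cell import *
from ana import *
for n in("wrist","side"):
    s=read_state();p=camera_params(n);i,d=get_image(n)
    np.savez(f"p_{n}.npz",i=i,d=d,K=p['K'],T=p['T'],pos=s['eef_pos'],rot=s['tool_rot']);print(s['clock'],s['eef_pos'],s['tool_rot'],s['force'])
    if n=="wrist":A=cv2.resize(i[140:290,200:400],(800,600),interpolation=2)
    else: B=cv2.resize(i[200:335,190:370],(800,600),interpolation=2)
cv2.imwrite('pics/p1.png',A);cv2.imwrite('pics/p2.png',B)
E
```

```text
clock: 14.15
eef_pos: [512.2, 37.4, 292.0]
tool_rot: [-3.141, 0.001, -0.17]
force: [-1.1, 0.2, -0.9]
width: 13.4
14.15 [512.21398963  37.40949817 292.00339351] [-3.14142883e+00  1.15880939e-03 -1.69866085e-01] [-1.07453178  0.15994973 -0.88677706]
14.2 [512.33302721  37.51696095 292.23860309] [-3.14136179e+00  6.55614670e-04 -1.69568409e-01] [-0.20962252  0.14018068 -1.29710883]
```

View pics/p1.png

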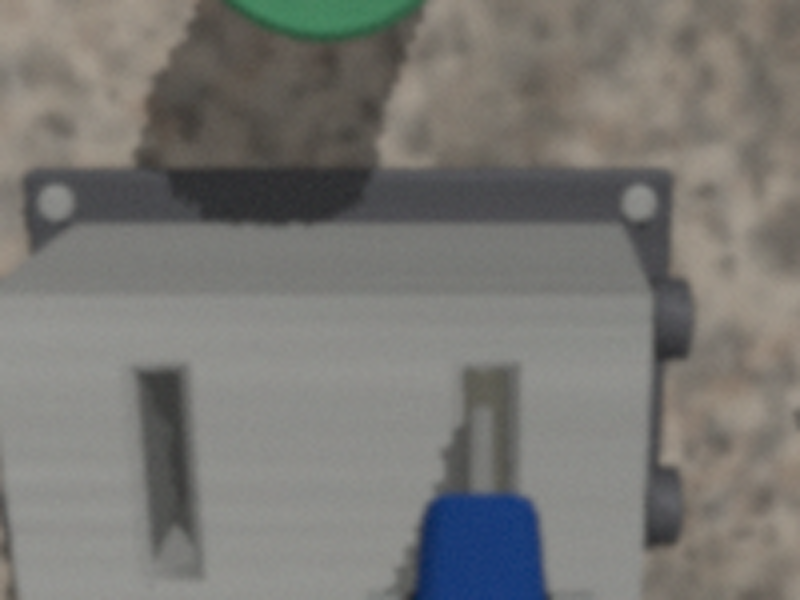

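View pics/p2.png

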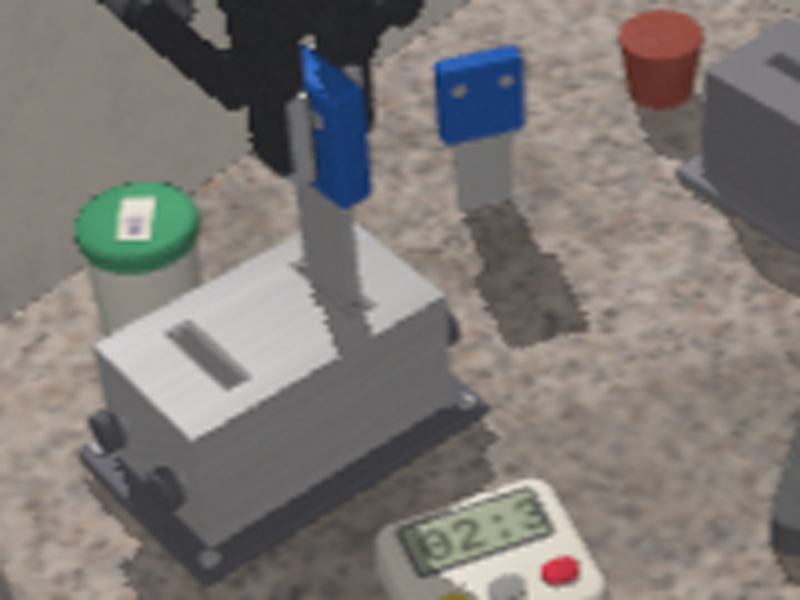

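```bash
python3 -m jog '[0,0.6,0,0,5, 0,0.6,2,0,5, 0,0.6,4,0,5, 0,0.6,6,0,5, 0,0.6,8,0,5, 0,0.6,8,0,5]'; python3 -m jog '[0,0,2,0,5, 0,0,4,0,5, 0,0,6,0,5, 0,0,8,0,5, 0,0,10,0,5, 0,0,12,0,5, 0,0,12,0,5]';python3 -m jog '[0,0,1,0,5, 0,0,2,0,5, 0,0,3,0,5, 0,0,4,0,5, 0,0,4,0,5]'
```

```text
clock: 14.75
eef_pos: [512.0, 36.3, 284.2]
tool_rot: [3.141, 0.001, -0.171]
force: [-0.4, 0.7, -1.6]
width: 13.2
clock: 15.33
eef_pos: [512.1, 36.3, 272.2]
tool_rot: [3.141, 0.001, -0.171]
force: [-0.6, 0.1, -0.2]
width: 13.3
clock: 15.75
eef_pos: [512.2, 36.3, 268.5]
tool_rot: [3.142, 0.0, -0.171]
force: [1.4, 0.4, -1.0]
width: 13.2
```

```bash
for k in 1 2 3 ; do python3 -m jog '[0,0,0.5,0,5, 0,0,1,0,5, 0,0,1,0,5]'; done
```

```text
clock: 16.0
eef_pos: [512.2, 36.3, 267.6]
tool_rot: [3.142, 0.0, -0.171]
force: [0.0, -0.6, -1.9]
width: 13.3
clock: 16.25
eef_pos: [512.2, 36.3, 266.5]
tool_rot: [3.142, 0.0, -0.171]
force: [-0.6, 0.0, -1.3]
width: 13.6
clock: 16.5
eef_pos: [512.2, 36.3, 265.6]
tool_rot: [-3.142, -0.0, -0.171]
force: [-0.7, 0.2, 0.6]
width: 13.6
```

```bash
for k in 1 2 ; do python3 -m jog '[0,0,0.5,0,5, 0,0,0.5,0,5]'; done
```

```text
clock: 16.67
eef_pos: [512.2, 36.3, 265.2]
tool_rot: [-3.142, -0.0, -0.171]
force: [-0.7, -0.2, 0.9]
width: 12.9
clock: 16.83
eef_pos: [512.3, 36.2, 264.8]
tool_rot: [-3.141, -0.0, -0.171]
force: [-0.4, -0.3, 3.5]
width: 13.1
```

```bash
python3 -m jog '[0,0,0.3,0,5, 0,0,0.6,0,5, 0,0,0.6,0,5, 0,0,0.6,0,5]'; python3 -m jog '[0,0,0,0,5, 0,0,0,0,5, 0,0,0,0,5, 0,0,0,0,5, 0,0,0,0,5]'
```

```text
clock: 17.17
eef_pos: [512.3, 36.2, 264.4]
tool_rot: [-3.141, -0.0, -0.171]
force: [-0.4, -0.5, 5.8]
width: 13.4
clock: 17.58
eef_pos: [512.3, 36.2, 264.4]
tool_rot: [-3.141, -0.0, -0.171]
force: [-1.0, 0.7, 6.9]
width: 13.4
```

The right gap is blocked: the blade stopped at about 24 mm and was held at about 7 N. I'm taking it back to the left gap.

```bash
python3 -m jog '[0,0,-2,0,5, 0,0,-6,0,5, 0,0,-14,0,5, 0,0,-24,0,5, 0,0,-34,0,5, 0,0,-40,0,5, 0,-10,-40,0,5, 0,-22,-40,0,5, 0,-34,-40,0,5, 0,-44,-40,0,5, 0,-50,-38,0,5, 0,-52.5,-34,0,5, 0,-52.5,-29,0,5, 0,-52.5,-29,0,5, 0,-52.5,-29,0,5, 0,-52.5,-29,0,5]'
python3 - <<'E'
from cell import *
from ana import *
for n in("wrist",):
    s=read_state();i,d=get_image(n);print(s['clock'],s['eef_pos'],s['tool_rot'],s['force'])
    cv2.imwrite('pics/q1.png',cv2.resize(i[140:290,250:450],(800,600),interpolation=2));print(read_state()['eef_pos'])
E
```

```text
clock: 18.92
eef_pos: [521.1, 87.2, 292.8]
tool_rot: [3.141, 0.0, -0.172]
force: [-0.3, 0.1, -1.3]
width: 13.5
18.9167 [521.07539509  87.24875633 292.834225  ] [ 3.14097291e+00  3.36926550e-04 -1.71840528e-01] [-0.30299569  0.05388997 -1.282646  ]
[521.15925914  87.29950818 293.01610627]
```

View pics/q1.png

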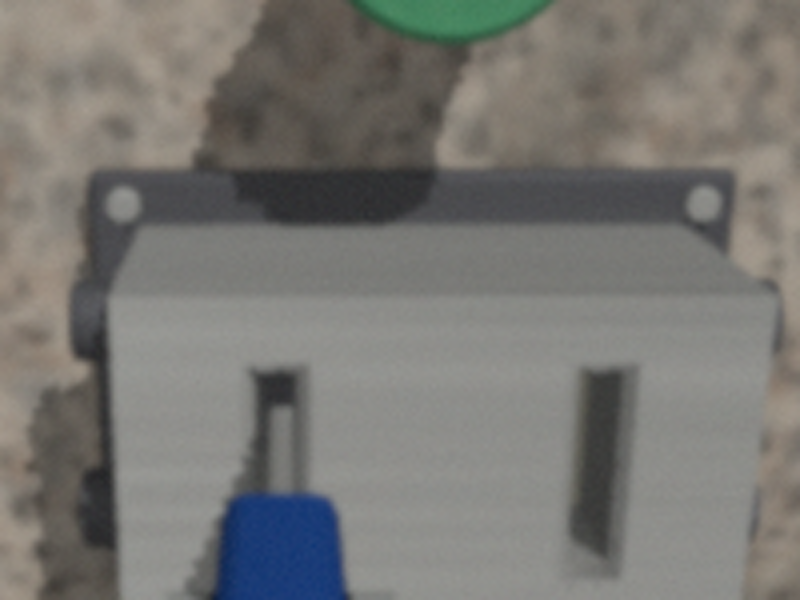

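```bash
python3 -m jog '[0,-0.3,2,0,5, 0,-0.3,4,0,5, 0,-0.3,6,0,5, 0,-0.3,8,0,5, 0,-0.3,10,0,5, 0,-0.3,10,0,5]';python3 -m jog '[0,0,3,0,5, 0,0,6,0,5, 0,0,9,0,5, 0,0,12,0,5, 0,0,15,0,5, 0,0,18,0,5, 0,0,20,0,5, 0,0,20,0,5]'
```

```text
clock: 19.47
eef_pos: [521.0, 88.3, 282.6]
tool_rot: [3.141, 0.001, -0.171]
force: [-1.2, 0.5, -0.4]
width: 13.2
clock: 20.13
eef_pos: [521.0, 88.3, 262.5]
tool_rot: [3.141, 0.001, -0.171]
force: [0.4, -0.4, -0.4]
width: 13.3
```

```bash
python3 -m jog '[0,0,3,0,5, 0,0,6,0,5, 0,0,9,0,5, 0,0,12,0,5, 0,0,15,0,5, 0,0,18,0,5, 0,0,19,0,5, 0,0,19,0,5]'; python3 -m jog '[0,0,0.6,0,5, 0,0,1.2,0,5, 0,0,1.8,0,5, 0,0,2.4,0,5, 0,0,2.4,0,5]'
```

```text
clock: 20.8
eef_pos: [521.1, 88.3, 243.7]
tool_rot: [3.141, 0.001, -0.171]
force: [-0.2, -0.7, -1.1]
width: 13.3
clock: 21.22
eef_pos: [521.1, 88.3, 241.6]
tool_rot: [-3.142, 0.0, -0.171]
force: [-0.4, -0.6, -1.3]
width: 13.4
```

```bash
python3 -m jog '[0,0,0.5,0,5, 0,0,1,0,5, 0,0,1,0,5]'; python3 -m jog '[0,0,0.3,0,5, 0,0,0.5,0,5, 0,0,0.5,0,5]'
```

```text
clock: 21.47
eef_pos: [521.2, 88.3, 240.7]
tool_rot: [-3.141, -0.0, -0.171]
force: [-0.5, -0.1, 1.4]
width: 13.3
clock: 21.72
eef_pos: [521.2, 88.3, 240.4]
tool_rot: [-3.141, -0.0, -0.171]
force: [-1.5, -0.1, 4.4]
width: 13.2
```

```bash
python3 -m jog '[0,0,0,0,15, 0,0,0,0,20, 0,0,0,0,30, 0,0,0,0,40, 0,0,0,0,40, 0,0,0,0,40, 0,0,0,0,40, 0,0,0,0,40]'; python3 -m jog '[0,0,-8,0,40, 0,0,-20,0,40, 0,0,-40,0,40, 0,0,-65,0,40, 0,0,-90,0,40, 0,0,-120,0,40, 0,0,-120,0,40, 0,0,-120,0,40]'
python3 - <<'E'
from cell import *
from ana import *
for n in("wrist","side","top"):
    s=read_state();p=camera_params(n);i,d=get_image(n);np.savez(f"r_{n}.npz",i=i,d=d,K=p['K'],T=p['T'],pos=s['eef_pos'],rot=s['tool_rot'])
    cv2.imwrite(f'pics/r_{n}.png',i)
a=np.load('r_wrist.npz');i,d,K,T=[a[k] for k in'idKT']
P,st=blade_in_tool(i,d,K,T,np.zeros(3),[0,0,0])
print(st,np.percentile(P[:,2],[2,50,98]));t=P[P[:,2]>np.percentile(P[:,2],98)-4];print(cv2.minAreaRect(t[:,:2].astype(np.float32)))
a=np.load('r_side.npz')['i'];cv2.imwrite('pics/r2.png',cv2.resize(a[200:335,190:370],(800,600),interpolation=2))
E
```

```text
clock: 22.38
eef_pos: [521.2, 88.3, 240.1]
tool_rot: [3.142, -0.0, -0.171]
force: [0.5, 0.2, 0.3]
width: 39.9
clock: 23.05
eef_pos: [521.7, 88.4, 362.3]
tool_rot: [-3.14, -0.004, -0.171]
force: [-1.7, 0.4, -0.6]
width: 40.1
[ 312  207   18   68 1144] [ 75.36977757 107.57321164 109.10524924]
((521.3350219726562, 88.68853759765625), (12.581269264221191, 42.3720817565918), 80.73775482177734)
```

View pics/r2.png

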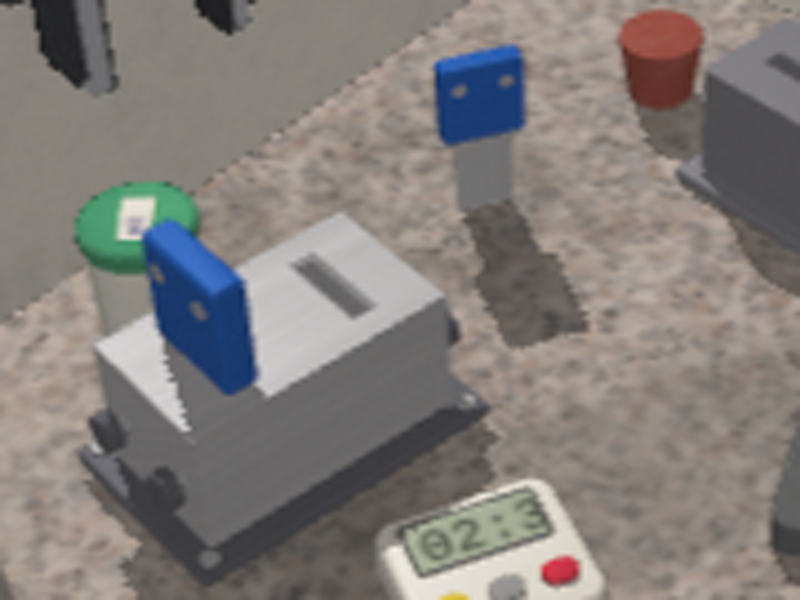

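View pics/r_wrist.png

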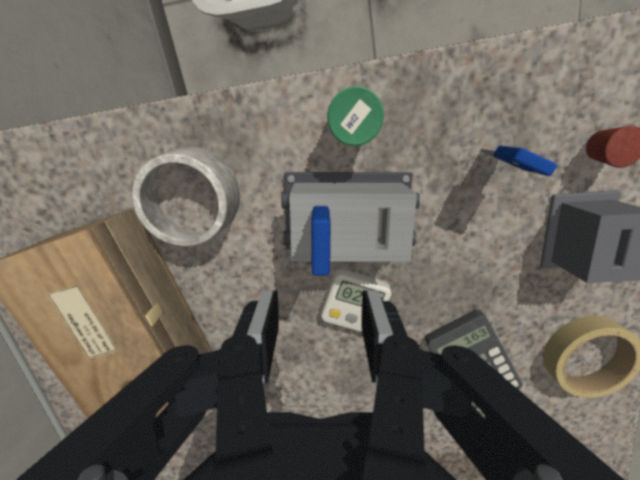

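The blade stands upright in the left gap with its handle on the mould. Handle top is about 108 mm up, which matches fully home. The gripper is clear and the pot, timer and stopper look undisturbed, so I'm handing in.

```bash
python3 -c "
from cell import *
finish_job()"
```

```text
the job is handed in; nothing more can be done
```

The left gap is clear and the right gap is blocked. The blade is standing fully home in the left gap, released, and the job was handed in at about 23 s of the 59 s allowed.

- **Left gap:** the blade slid in without resistance to about 48 mm and stopped on its shoulder. I held it there at about 6–7 N for over half a second.
- **Right gap:** it stopped at about 24 mm on the lump. I held it there at about 6–7 N for over 0.4 s and did not push further.
- **Final checks:** the handle top read about 108 mm, which is what fully home should give, and the blade looked upright in the side view. The gripper was clear, about 120 mm up. The pot, timer and stopper looked unmoved in the pictures; I did not measure them.
- **Disagreements:** the top and wrist cameras differed by about 2–4 mm. I lined the blade up with the gaps using the wrist camera, and both insertions met no resistance on the way in.

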